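# Put the stacked hole saws back in their holders

## Robot

A 6-joint arm with a two-finger parallel gripper is mounted at the origin on the work surface. World frame = base frame: x ahead of the robot, y to its left, z up, the work surface at z = 0. Lengths are in m, angles in rad, forces in N, time in s.
With the tool pointing down it reaches from about 0.3 to 0.775 m from the base axis. Payload 14.6 kg.
Tool frame: the origin (TCP) lies between the finger pads; the fingertips stand 22 mm ahead of it and the grasp point (between the pads) lies 3 mm ahead of it; z points along the fingers, y is the line along which they close (so a half turn about z gives the same grasp; the last joint's range is limited). The gripper opens to 85 mm and grips with 20 to 120 N. Pads are 22 mm wide; open, the fingers measure 114 mm over their backs; the gripper's body (76 mm by 85 mm) begins 54 mm behind the grasp point. The pads swing forward as they close: fully open they stand 13 mm farther back than shut.
Start: joints at [1.151, 0.3, 1.521, -0, 1.321, -0.067], TCP at [0.19, 0.516, 0.215] pointing down, gripper open.
Joint ranges: [-3.03, 3.03], [-0.79, 2.21], [0.23, 2.52], [-1.04, 4.18], [0, 3.07], [-2.55, 2.55]. Speed limits (rad/s): [2.22, 2.22, 2.57, 3.14, 3.14, 3.14].

## Interface

Orientations are given as a 3x3 rotation matrix whose columns are the frame's x, y, z axes.
In Python, from rig import * gives the robot as it stands.
- The arm moves only by the tool step_arm, never from a script. Its argument "deltas" is a list of rows, each a list of 5 numbers: the opening in per cent of the stroke, from 0 (shut) to 100 (fully open), then the shift along the tool's x, y, z in cm, then the turn about the tool's z in degrees. A call has exactly 10 rows; each row shifts and turns the commanded pose from where the row before left it, along the tool's axes as they then stand; what a row does not reach is not made up. A row lasts 1/12 s, in which the tool goes at most 41.7 mm and 7.16 degrees, less where a joint would pass 70% of its speed; a pose out of reach is approached as far as the arm can. A call is refused whole if a number of a shift passes 4.17 or a number of a turn 7.16, either way. A call with a gripper value outside its range is refused whole. The fingers move at their own pace and stop on an object; "newtons" is the grip in N (left out, the last holds). Time passes only in rows, so rows that do not move let the fingers close, or fill a call up. It gives the time, the measured TCP pose, the force, the opening and the grip force at its end, in the units of the state.
- state(): the state, without advancing time (a new reading comes with each control period).
- snapshot(name): name is "scene" or "top"; returns (picture, depth): 420x560x3 uint8, red, green, blue; 420x560 float32, m along the optical axis (not along the pixel's ray), 0 where there is no reading.
- calibration(name): a dict with "camera_matrix" (3x3 intrinsics, pixels), "k1" (the pictures are not rectified: a ray, as slopes to the right and down, at radius r is drawn at 1 + k1 r^2 times it, then the intrinsics apply), "view" (4x4, takes a point from world to camera coordinates). Camera axes: x right, y down, z forward; pixel columns grow to the right and rows downward; lengths in m; the calibration is good to about 2 mm. A picture is of the moment at which its call begins. calibration takes no time and is no camera call.
- job_done(): hands the job in; it is judged then, once.
The state is a dict: "time": time; "joints": joint angles; "qvel": joint speeds; "joint_torque": joint torques, N m; "eef_pos": TCP position; "tcp_rot": TCP orientation; "wrist_force": force on the tool from outside, world axes, zero at the start; "torque": the same for the moment, N m; "width": finger opening in m; "grasp_force": force on a finger pad.
Only numpy, scipy, OpenCV 4.12 (cv2) and the standard library are available. Lean on these libraries where they do the work, as an engineer would, in place of code of your own. Each camera call takes 0.05 s, during which the arm holds its last target. There are 200 camera calls.

## Task

Take the two stacks of hole saws on the bench apart and stand each saw, teeth down, fully home in the pocket of its own wooden holder: the one with the ring painted in the saw's colour, whose pocket fits it. Set the saws down upright without dropping or toppling any of them, and leave the tape measure, the arbor and the pine offcut where they lie.

Things in the scene. Friction and masses are not known exactly. Their poses are not given: they have to be found in the camera images.
- saw64_mid (a point): red hole saw (drilling cup), an upright steel cylinder 64 mm in diameter and 50 mm tall, closed end up with a bare arbor bore in the middle, teeth down. Point at its centre, half-way up: 25 mm below its flat top, 25 mm above its teeth; z up along its axis. Round, so its yaw does not matter. At the start it stands in one of two stacks (two and three saws high, wider below narrower); anything beneath it begins at its teeth.
- saw52_mid (a point): blue hole saw (drilling cup), an upright steel cylinder 52 mm in diameter and 50 mm tall, closed end up with a bare arbor bore in the middle, teeth down. Point at its centre, half-way up: 25 mm below its flat top, 25 mm above its teeth; z up along its axis. Round, so its yaw does not matter. At the start it stands in one of two stacks (two and three saws high, wider below narrower); anything beneath it begins at its teeth.
- saw40_mid (a point): yellow hole saw (drilling cup), an upright steel cylinder 40 mm in diameter and 50 mm tall, closed end up with a bare arbor bore in the middle, teeth down. Point at its centre, half-way up: 25 mm below its flat top, 25 mm above its teeth; z up along its axis. Round, so its yaw does not matter. At the start it stands in one of two stacks (two and three saws high, wider below narrower); anything beneath it begins at its teeth.
- saw30_mid (a point): green hole saw (drilling cup), an upright steel cylinder 30 mm in diameter and 50 mm tall, closed end up with a bare arbor bore in the middle, teeth down. Point at its centre, half-way up: 25 mm below its flat top, 25 mm above its teeth; z up along its axis. Round, so its yaw does not matter. At the start it stands in one of two stacks (two and three saws high, wider below narrower); anything beneath it begins at its teeth.
- saw19_mid (a point): black hole saw (drilling cup), an upright steel cylinder 19 mm in diameter and 50 mm tall, closed end up with a bare arbor bore in the middle, teeth down. Point at its centre, half-way up: 25 mm below its flat top, 25 mm above its teeth; z up along its axis. Round, so its yaw does not matter. At the start it stands in one of two stacks (two and three saws high, wider below narrower); anything beneath it begins at its teeth.
- holder64: wooden holder block of the 64 mm saw, 104 x 104 x 20 mm, immovable, of pale pine with a red ring 9 mm wide painted round the mouth of its round pocket. The pocket is 74 mm in diameter and 10 mm deep with a 3 mm chamfer at the mouth. Origin at the centre of the underside, on the bench; the pocket is in the centre, its mouth 20 mm and its floor 10 mm above the origin. z up. A seated saw's centre is 35 mm above the origin and its top 60 mm.
- holder52: wooden holder block of the 52 mm saw, 104 x 104 x 20 mm, immovable, of pale pine with a blue ring 9 mm wide painted round the mouth of its round pocket. The pocket is 62 mm in diameter and 10 mm deep with a 3 mm chamfer at the mouth. Origin at the centre of the underside, on the bench; the pocket is in the centre, its mouth 20 mm and its floor 10 mm above the origin. z up. A seated saw's centre is 35 mm above the origin and its top 60 mm.
- holder40: wooden holder block of the 40 mm saw, 104 x 104 x 20 mm, immovable, of pale pine with a yellow ring 9 mm wide painted round the mouth of its round pocket. The pocket is 50 mm in diameter and 10 mm deep with a 3 mm chamfer at the mouth. Origin at the centre of the underside, on the bench; the pocket is in the centre, its mouth 20 mm and its floor 10 mm above the origin. z up. A seated saw's centre is 35 mm above the origin and its top 60 mm.
- holder30: wooden holder block of the 30 mm saw, 104 x 104 x 20 mm, immovable, of pale pine with a green ring 9 mm wide painted round the mouth of its round pocket. The pocket is 39 mm in diameter and 10 mm deep with a 3 mm chamfer at the mouth. Origin at the centre of the underside, on the bench; the pocket is in the centre, its mouth 20 mm and its floor 10 mm above the origin. z up. A seated saw's centre is 35 mm above the origin and its top 60 mm.
- holder19: wooden holder block of the 19 mm saw, 104 x 104 x 20 mm, immovable, of pale pine with a black ring 9 mm wide painted round the mouth of its round pocket. The pocket is 28 mm in diameter and 10 mm deep with a 3 mm chamfer at the mouth. Origin at the centre of the underside, on the bench; the pocket is in the centre, its mouth 20 mm and its floor 10 mm above the origin. z up. A seated saw's centre is 35 mm above the origin and its top 60 mm.
- tape_measure: bystander: grey and black tape measure, 66 x 34 x 56 mm, origin at the centre of its underside
- arbor: bystander: steel hole saw arbor with its pilot drill, lying down, about 125 mm long, 25 mm high, origin under its middle
- offcut: bystander: short pine offcut with one red end, 89 x 64 x 38 mm, origin at the centre of its underside
Not all that is in view belongs to the job. What is shaped like the holder40 but orange or pink is not meant.

How it is judged:
At the end, for the whole second after the job is handed in: Each of the five saws stands in the pocket of its own holder: centre within 9 mm of the holder's centre sideways, 30 to 40 mm above the holder's underside (35 is fully home), leaning less than 0.1 rad, released and at rest (horizontal distance between saw64_mid and holder64 below 0.009 m and z of saw64_mid in the frame of holder64 between 0.03 and 0.04 m and angle between each of saw64_mid, saw52_mid, saw40_mid, saw30_mid, saw19_mid's own z axis and vertical below 0.1 rad and linear speed of each of saw64, saw52, saw40, saw30, saw19 below 0.02 m/s and angular speed of each of saw64, saw52, saw40, saw30, saw19 below 0.2 rad/s and contact force between the fingers and saw64 below 0.05 N and horizontal distance between saw52_mid and holder52 below 0.009 m and z of saw52_mid in the frame of holder52 between 0.03 and 0.04 m and contact force between the fingers and saw52 below 0.05 N and horizontal distance between saw40_mid and holder40 below 0.009 m and z of saw40_mid in the frame of holder40 between 0.03 and 0.04 m and contact force between the fingers and saw40 below 0.05 N and horizontal distance between saw30_mid and holder30 below 0.009 m and z of saw30_mid in the frame of holder30 between 0.03 and 0.04 m and contact force between the fingers and saw30 below 0.05 N and horizontal distance between saw19_mid and holder19 below 0.009 m and z of saw19_mid in the frame of holder19 between 0.03 and 0.04 m and contact force between the fingers and saw19 below 0.05 N); the robot touches nothing.
It fails at once if a hole saw is knocked over or tipped far over (more than 40 degrees) (angle between any of saw64_mid, saw52_mid, saw40_mid, saw30_mid, saw19_mid's own z axis and vertical above 0.7 rad).
It fails at once if a hole saw is dropped (falls free at more than 0.8 m/s, as from over 33 mm) ((linear speed of saw64 above 0.8 m/s and contact force between the fingers and saw64 below 0.01 N) or (linear speed of saw52 above 0.8 m/s and contact force between the fingers and saw52 below 0.01 N) or (linear speed of saw40 above 0.8 m/s and contact force between the fingers and saw40 below 0.01 N) or (linear speed of saw30 above 0.8 m/s and contact force between the fingers and saw30 below 0.01 N) or (linear speed of saw19 above 0.8 m/s and contact force between the fingers and saw19 below 0.01 N)).
It fails at once if the tape measure, the arbor or the pine offcut is knocked aside (more than 20 mm) (distance of any of tape_measure, arbor, offcut from where it was at the start of the episode above 0.02 m).
It also fails if it takes over 99 s, if anything falls off the work surface, if the arm or the gripper's body presses on something with over 40 N, if the wrist force passes 120 N, or if a joint passes its speed limit or range.

## Working session

There is one attempt and no reset: what is moved stays moved. The work goes in short steps, Python scripts to look and compute and a tool call to move; the robot and the scene stay as the last step left them, time stands still between calls to the robot, and variables do not carry over. Pictures are saved under pics/ and viewed, at most 14 in all, crops included, and the job is handed in when it is done.

Besides the shell and the picture viewer there is one more tool, called after "Request:" as name(argument=value, ...), one argument or row to a line, values as JSON. step_arm: Moves the arm, as the interface text tells. Its arguments: {"type":"object","properties":{"deltas":{"type":"array","items":{"type":"array","items":{"type":"number"}}},"newtons":{"type":"number"}},"required":["deltas"]}

```bash
mkdir -p pics
cat > h.py <<'E'
from rig import *
import numpy as np, cv2
def save(n,p): cv2.imwrite('pics/'+n+'.png',cv2.cvtColor(p,cv2.COLOR_RGB2BGR))
def w(cal,u,v,d):
    K=np.array(cal["camera_matrix"],float);k=cal["k1"];V=np.array(cal["view"])
    xd=np.array([(u-K[0,2])/K[0,0],(v-K[1,2])/K[1,1]]);x=xd.copy()
    for _ in range(20): x=xd/(1+k*(x@x))
    c=np.array([x[0]*d,x[1]*d,d]);return V[:3,:3].T@(c-V[:3,3])
def atz(cal,u,v,z):
    a=w(cal,u,v,.5);b=w(cal,u,v,1.);return a+(b-a)*(z-a[2])/(b[2]-a[2])
E
python3 - <<'E'
from h import *
for n in("top","scene"):
    p,d=snapshot(n);save(n+'0',p);np.save(n+'0.npy',d);c=calibration(n);print(n,c["k1"],np.round(c["view"],3).tolist(),np.round(c["camera_matrix"],1).tolist())
s=state();print(s["time"],s["eef_pos"],np.round(s["tcp_rot"],3).tolist(),s["width"])
E
```

```text
top -0.10342698099650952 [[0.011, -1.0, -0.009, -0.013], [-0.988, -0.009, -0.157, 0.532], [0.156, 0.011, -0.988, 1.186], [0.0, 0.0, 0.0, 1.0]] [[422.8, 0.0, 279.5], [0.0, 422.8, 206.8], [0.0, 0.0, 1.0]]
scene -0.03879074646166528 [[-0.078, 0.997, -0.002, 0.059], [0.702, 0.054, -0.71, -0.303], [-0.708, -0.057, -0.704, 1.369], [0.0, 0.0, 0.0, 1.0]] [[389.1, 0.0, 284.4], [0.0, 389.1, 213.8], [0.0, 0.0, 1.0]]
0.1 [0.18996388 0.51591656 0.21488104] [[-0.938, 0.346, -0.0], [0.346, 0.938, -0.001], [0.0, -0.001, -1.0]] 0.08565309839593847
```

View pics/top0.png

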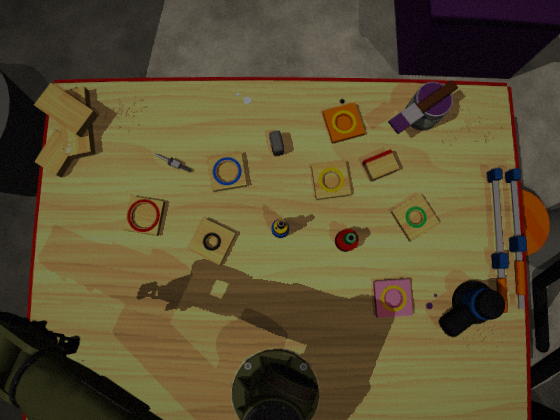

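View pics/scene0.png

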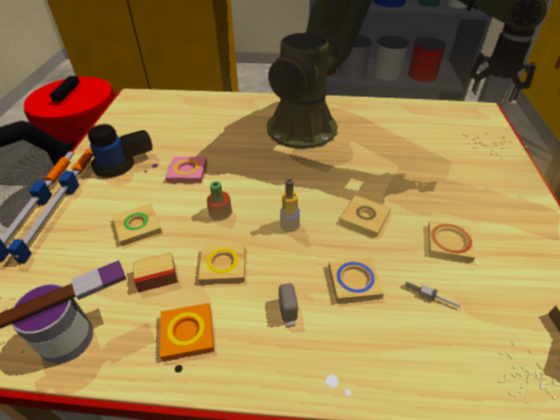

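The top view shows the blue+yellow+black stack near (281,227) and the red+green stack near (347,238). The holders are red (144,214), black (212,241), blue (228,171), yellow (331,180) and green (416,216). Next I'll enlarge for pixel precision.

Run:
```python
from h import *
p=cv2.imread('pics/top0.png')
a=p[145:265,115:275];b=p[145:265,265:445]
A=cv2.resize(a,None,fx=5,fy=5,interpolation=cv2.INTER_CUBIC);B=cv2.resize(b,None,fx=4.4,fy=4.4,interpolation=cv2.INTER_CUBIC)
cv2.imwrite('pics/a.png',A);cv2.imwrite('pics/b.png',B)
```

```text
(no output)
```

View pics/a.png

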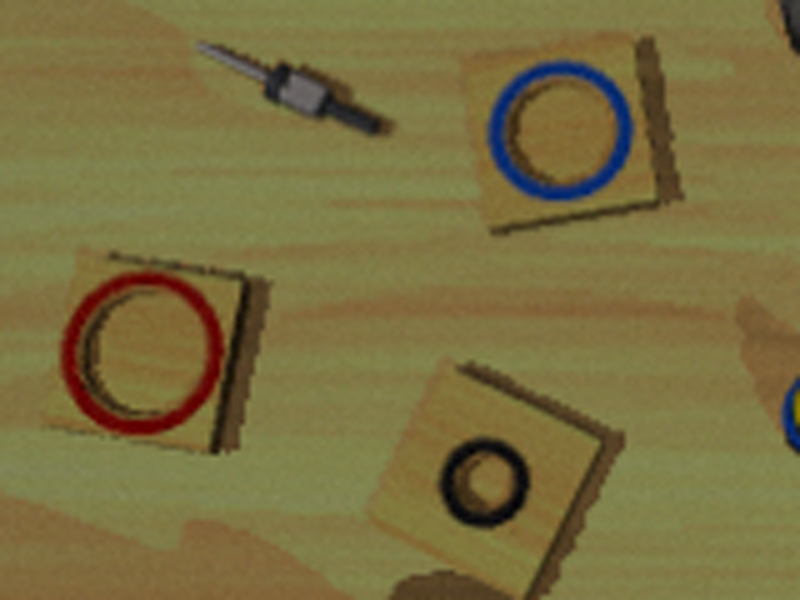

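View pics/b.png

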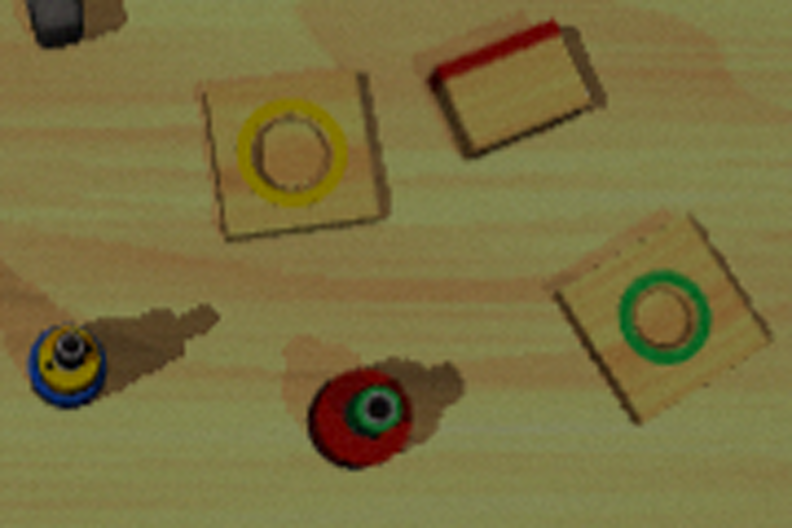

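In the enlarged crops, the ring centres are red (142,352), blue (561,131) and black (484,482) in crop a, and yellow (292,153) and green (665,317) in crop b. The saw tops in crop b are black (71,347), yellow (69,362), green (378,408) and red (361,418).

Run:
```python
from h import *
c=calibration("top");d=np.load('top0.npy')
def px(cr,x,y): 
    f,o=(5,115) if cr=='a' else (4.4,265)
    return (x+.5)/f-.5+o,(y+.5)/f-.5+145
for n,cr,x,y,z in[("h64",'a',142.5,352.5,.02),("h52",'a',561,131,.02),("h19",'a',484,482,.02),("h40",'b',292,153,.02),("h30",'b',665,317,.02),
 ("s19",'b',71,347,.15),("s40",'b',69,361,.10),("s52",'b',68,370,.05),("s30",'b',377,409,.10),("s64",'b',361,418,.05)]:
    u,v=px(cr,x,y);dd=d[int(round(v)),int(round(u))]
    P=atz(c,u,v,z);print(n,np.round(P,3),'depth z',np.round(w(c,u,v,dd)[2],3),'r',round(np.hypot(*P[:2]),3))
# by depth: centroids of height bands near stacks + ring colours
vv,uu=np.mgrid[210:255,265:370]
P=np.array([w(c,a,b,d[b,a]) for b,a in zip(vv.ravel(),uu.ravel())])
for n,y0,y1,lo,hi in[("19",-.06,.06,.14,.16),("40",-.06,.06,.09,.11),("52",-.06,.06,.043,.056),("30",-.25,-.1,.09,.11),("64",-.25,-.1,.043,.056)]:
    m=(P[:,2]>lo)&(P[:,2]<hi)&(P[:,1]>y0)&(P[:,1]<y1);q=P[m]
    if len(q): print(n,len(q),q[:,:2].min(0).round(3),q[:,:2].max(0).round(3),((q.min(0)+q.max(0))/2)[:2].round(4),q[:,2].mean().round(3))
# scene cam check
```

```text
h64 [0.507 0.4   0.02 ] depth z 0.008 r 0.646
h52 [0.644 0.153 0.02 ] depth z 0.012 r 0.662
h19 [0.432 0.192 0.02 ] depth z 0.009 r 0.473
h40 [ 0.62 -0.16  0.02] depth z 0.01 r 0.64
h30 [ 0.51  -0.412  0.02 ] depth z 0.009 r 0.655
s19 [ 0.471 -0.012  0.15 ] depth z 0.146 r 0.471
s40 [ 0.468 -0.011  0.1  ] depth z 0.13 r 0.468
s52 [ 0.467 -0.01   0.05 ] depth z 0.103 r 0.467
s30 [ 0.439 -0.203  0.1  ] depth z 0.1 r 0.484
s64 [ 0.438 -0.2    0.05 ] depth z 0.098 r 0.481
19 37 [ 0.464 -0.018] [ 0.48  -0.005] [ 0.4721 -0.0116] 0.15
40 112 [ 0.453 -0.029] [0.489 0.007] [ 0.4711 -0.0113] 0.1
52 72 [ 0.447 -0.033] [0.496 0.014] [ 0.4712 -0.0094] 0.049
30 88 [ 0.427 -0.219] [ 0.452 -0.19 ] [ 0.4397 -0.2045] 0.099
64 275 [ 0.408 -0.234] [ 0.469 -0.172] [ 0.4384 -0.2031] 0.049
```

Request:
step_arm(
  deltas=[
    [100, 0, 0, 0, -6.73],
    [100, 0, 0, 0, -6.73],
    [100, 0, 0, 0, -6.73],
    [100, -1.5, -3, 0, 0],
    [100, -1.5, -3, 0, 0],
    [100, -1.5, -3, 0, 0],
    [100, -1.5, -3, 0, 0],
    [100, -1.5, -3, 0, 0],
    [100, -1.5, -3, 0, 0],
    [100, -1.5, -3, 0, 0],
  ],
  newtons=40,
)

```text
time: 0.93
eef_pos: [0.2952, 0.3045, 0.2152]
tcp_rot: [[-1.0, 0.0, -0.0], [0.0, 1.0, -0.0], [0.0, -0.0, -1.0]]
wrist_force: [0.8, -0.1, 0.6]
width: 0.0854
grasp_force: 0.0
```

Request:
step_arm(
  deltas=[
    [60, -1.97, -3.52, 0, 0],
    [60, -1.97, -3.52, 0, 0],
    [60, -1.97, -3.52, 0, 0],
    [60, -1.97, -3.52, 0, 0],
    [60, -1.97, -3.52, 0, 0],
    [60, -1.97, -3.52, 0, 0],
    [60, -1.97, -3.52, 0, 0],
    [60, -1.97, -3.52, 0, 0],
    [60, -1.94, -3.49, 0, 0],
    [60, 0, 0, 0, 0],
  ],
)

```text
time: 1.77
eef_pos: [0.4736, -0.0153, 0.2149]
tcp_rot: [[-1.0, 0.005, -0.0], [0.005, 1.0, -0.001], [0.0, -0.001, -1.0]]
wrist_force: [-1.0, 0.4, -0.6]
width: 0.0514
grasp_force: 0.0
```

Request:
step_arm(
  deltas=[
    [60, 0, 0, 2, 0],
    [60, 0, 0, 2, 0],
    [60, 0, 0, 2, 0],
    [60, 0, 0, 1.5, 0],
    [60, 0, 0, 0.5, 0],
    [60, 0, 0, 0, 0],
    [60, 0, 0, 0, 0],
    [15, 0, 0, 0, 0],
    [5, 0, 0, 0, 0],
    [0, 0, 0, 0, 0],
  ],
)

```text
time: 2.6
eef_pos: [0.4721, -0.0105, 0.1361]
tcp_rot: [[-1.0, 0.0, 0.001], [0.0, 1.0, -0.0], [-0.001, -0.0, -1.0]]
wrist_force: [-0.8, 0.3, -0.3]
width: 0.0154
grasp_force: 0.0
```

Request:
step_arm(
  deltas=[
    [0, 0, 0, 0, 0],
    [0, 0, 0, 0, 0],
    [0, 0, 0, 0, 0],
    [0, 0, 0, 0, 0],
    [0, 0, 0, -0.5, 0],
    [0, 0, 0, -1, 0],
    [0, 0, 0, -1, 0],
    [0, 0, 0, -1, 0],
    [0, 0, 0, -0.5, 0],
    [0, 0, 0, 0, 0],
  ],
)

```text
time: 3.43
eef_pos: [0.4724, -0.0106, 0.1771]
tcp_rot: [[-1.0, 0.0, 0.003], [0.0, 1.0, -0.0], [-0.003, -0.0, -1.0]]
wrist_force: [-1.1, 0.9, 0.6]
width: -0.0002
grasp_force: 0.0
```

Run:
```python
from h import *
p,d=snapshot("scene");np.save('scene1.npy',d)
q=cv2.resize(p[120:270,210:410],None,fx=4,fy=4,interpolation=cv2.INTER_CUBIC);save('s1',q)
```

```text
(no output)
```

View pics/s1.png

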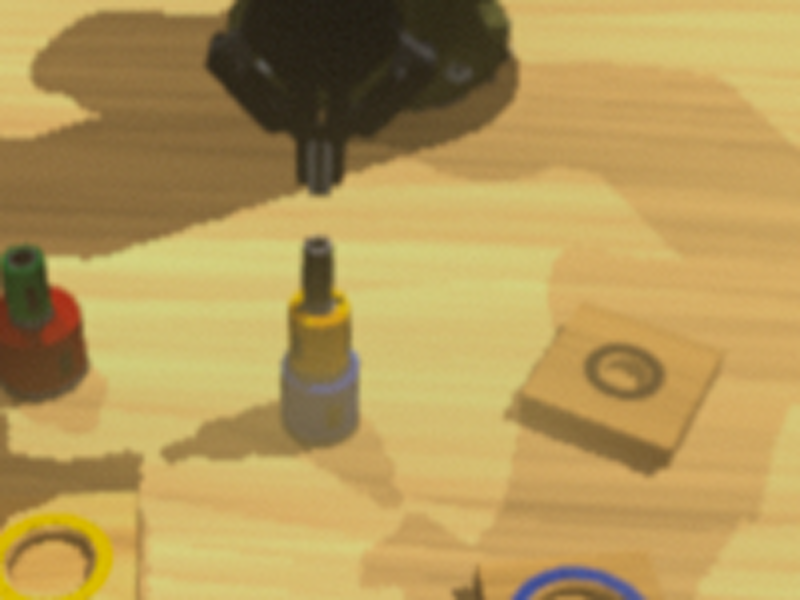

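The black saw still stands: its top is at crop (318,242), and the shut fingertips are above it at (320,190). The fingers must have missed it in x or z, so I'll measure with the scene camera.

Run:
```python
from h import *
c=calibration("scene");d=np.load('scene1.npy')
def near(x0,x1,y0,y1,zl,zh):
    q=[]
    for v in range(y0,y1):
        for u in range(x0,x1):
            if d[v,u]>0:
                P=w(c,u,v,d[v,u])
                if zl<P[2]<zh:q.append(P)
    q=np.array(q);return len(q),q.min(0).round(4),q.max(0).round(4),np.median(q,0).round(4)
print('top19',near(284,296,178,186,.144,.158)); print('saw19 body',near(284,296,180,198,.11,.14))
print('tips',near(280,300,155,169,.14,.2));print('red',near(205,235,180,222,.04,.056))
for v in (164,166,167,168,170,179,180,181,182,183): print(v,[w(c,u,v,d[v,u]).round(3).tolist() for u in(288,290)])
print(state()["eef_pos"])
```

```text
top19 (41, array([ 0.4653, -0.018 ,  0.1443]), array([ 0.482 , -0.0033,  0.1525]), array([ 0.4758, -0.0106,  0.1501]))
saw19 body (66, array([ 0.4702, -0.0176,  0.1102]), array([ 0.4835, -0.0011,  0.1399]), array([ 0.4792, -0.01  ,  0.125 ]))
tips (7, array([ 0.4798, -0.0151,  0.1943]), array([ 0.4825, -0.0034,  0.1978]), array([ 0.4805, -0.0082,  0.1957]))
red (270, array([ 0.4093, -0.2321,  0.0401]), array([ 0.4731, -0.17  ,  0.0559]), array([ 0.4538, -0.1937,  0.0507]))
164 [[0.482, -0.013, 0.208], [0.484, -0.008, 0.21]]
166 [[0.485, -0.012, 0.204], [0.483, -0.008, 0.203]]
167 [[0.484, -0.012, 0.201], [0.48, -0.008, 0.198]]
168 [[0.481, -0.013, 0.196], [0.481, -0.008, 0.195]]
170 [[0.244, -0.029, 0.002], [0.243, -0.023, 0.002]]
179 [[0.467, -0.013, 0.151], [0.467, -0.009, 0.151]]
180 [[0.472, -0.013, 0.152], [0.47, -0.009, 0.151]]
181 [[0.474, -0.013, 0.151], [0.476, -0.008, 0.152]]
182 [[0.477, -0.013, 0.15], [0.478, -0.008, 0.152]]
183 [[0.479, -0.013, 0.149], [0.478, -0.008, 0.148]]
[ 0.47206933 -0.01051946  0.1760994 ]
```

Depth puts the shut fingertips at z≈0.195 while the reported TCP is at 0.176. They should be at 0.154, so the tool really stands about 41 mm higher than reported and it closed above the saw. The x and y agree. I'll descend with the offset, gently, and watch the force.

Request:
step_arm(
  deltas=[
    [60, 0, 0, 0, 0],
    [60, 0, 0, 0, 0],
    [60, 0, 0, 0, 0],
    [60, 0, 0, 0, 0],
    [60, 0, 0, 1, 0],
    [60, 0, 0, 2, 0],
    [60, 0, 0, 2, 0],
    [60, 0, 0, 1.5, 0],
    [60, 0, 0, 0.8, 0],
    [60, 0, 0, 0, 0],
  ],
)

```text
time: 4.32
eef_pos: [0.4708, -0.0104, 0.1004]
tcp_rot: [[-1.0, 0.0, -0.003], [0.0, 1.0, 0.0], [0.003, 0.0, -1.0]]
wrist_force: [0.3, 0.5, -0.3]
width: 0.0513
grasp_force: 0.0
```

Run:
```python
from h import *
p,d=snapshot("scene");np.save('scene2.npy',d);print(state()["eef_pos"],state()["wrist_force"])
q=cv2.resize(p[120:270,210:410],None,fx=4,fy=4,interpolation=cv2.INTER_CUBIC);save('s2',q)
```

```text
[ 0.47150683 -0.01048598  0.10177272] [ 0.02427809 -0.48351163  0.67387932]
```

View pics/s2.png

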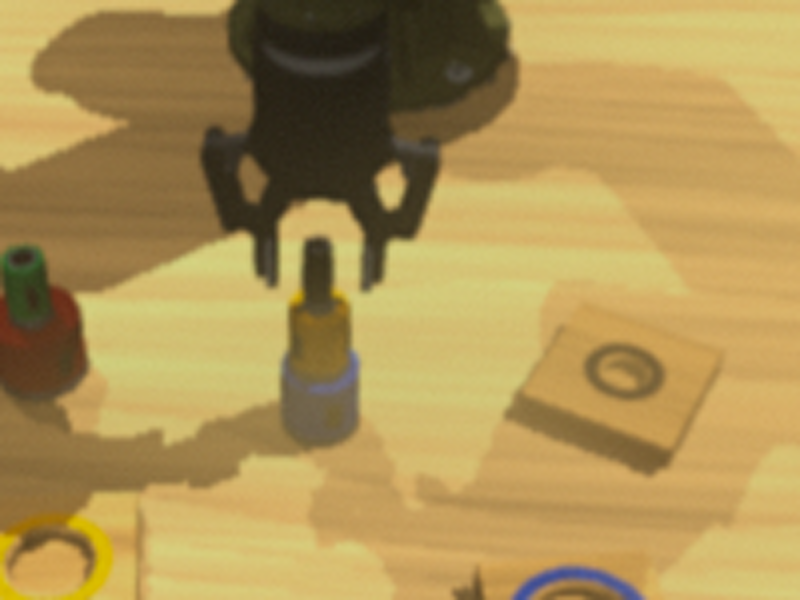

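The open fingers now straddle the black saw: the tips are at crop (265,285) and (370,288) and the saw spans rows 240–308. I'll go 6 mm lower and close.

Request:
step_arm(
  deltas=[
    [60, 0, 0, 0.6, 0],
    [60, 0, 0, 0, 0],
    [40, 0, 0, 0, 0],
    [25, 0, 0, 0, 0],
    [15, 0, 0, 0, 0],
    [10, 0, 0, 0, 0],
    [10, 0, 0, 0, 0],
    [10, 0, 0, 0, 0],
    [10, 0, 0, 0, 0],
    [10, 0, 0, 0, 0],
  ],
)

```text
time: 5.2
eef_pos: [0.4721, -0.0106, 0.0968]
tcp_rot: [[-1.0, 0.0, 0.001], [0.0, 1.0, -0.0], [-0.001, -0.0, -1.0]]
wrist_force: [-0.6, -0.4, 5.8]
width: 0.0181
grasp_force: 39.2
```

Request:
step_arm(
  deltas=[
    [10, 0, 0, -0.5, 0],
    [10, 0, 0, -1.5, 0],
    [10, 0, 0, -2, 0],
    [10, 0.3, 1.5, 0, 0],
    [10, 0.6, 3, 0, 0],
    [10, 0.6, 3, 0, 0],
    [10, 0.6, 3, 0, 0],
    [10, 0.6, 3, 0, 0],
    [10, 0.6, 3, 0, 0],
    [10, 0.4, 2.5, 0, 0],
  ],
)

```text
time: 6.03
eef_pos: [0.434, 0.1813, 0.1366]
tcp_rot: [[-1.0, -0.0, -0.0], [-0.0, 1.0, 0.0], [0.0, 0.0, -1.0]]
wrist_force: [0.4, 0.1, -0.4]
width: 0.0182
grasp_force: 39.1
```

Request:
step_arm(
  deltas=[
    [10, 0.3, 1.26, 0, 0],
    [10, 0, 0, 2, 0],
    [10, 0, 0, 3, 0],
    [10, 0, 0, 3, 0],
    [10, 0, 0, 2, 0],
    [10, 0, 0, 0, 0],
    [10, 0, 0, 1, 0],
    [10, 0, 0, 1, 0],
    [10, 0, 0, 0.5, 0],
    [10, 0, 0, 0, 0],
  ],
)

```text
time: 6.87
eef_pos: [0.4317, 0.192, 0.0109]
tcp_rot: [[-1.0, 0.0, -0.001], [0.0, 1.0, -0.0], [0.001, -0.0, -1.0]]
wrist_force: [0.1, -0.1, -0.8]
width: 0.0181
grasp_force: 39.1
```

Request:
step_arm(
  deltas=[
    [10, 0, 0, 0.2, 0],
    [10, 0, 0, 0.15, 0],
    [10, 0, 0, 0.1, 0],
    [10, 0, 0, 0, 0],
    [10, 0, 0, 0, 0],
    [10, 0, 0, 0, 0],
    [10, 0, 0, 0, 0],
    [10, 0, 0, 0, 0],
    [10, 0, 0, 0, 0],
    [10, 0, 0, 0, 0],
  ],
)

```text
time: 7.7
eef_pos: [0.4319, 0.1921, 0.0069]
tcp_rot: [[-1.0, 0.0, 0.0], [0.0, 1.0, -0.0], [-0.0, -0.0, -1.0]]
wrist_force: [0.6, 0.2, -1.5]
width: 0.018
grasp_force: 39.1
```

Request:
step_arm(
  deltas=[
    [10, 0, 0, 0.1, 0],
    [10, 0, 0, 0, 0],
    [20, 0, 0, 0, 0],
    [28, 0, 0, 0, 0],
    [40, 0, 0, 0, 0],
    [50, 0, 0, 0, 0],
    [50, 0, 0, 0, 0],
    [50, 0, 0, -1, 0],
    [50, 0, 0, -3, 0],
    [50, 0, 0, -3, 0],
  ],
)

```text
time: 8.53
eef_pos: [0.4312, 0.1919, 0.0766]
tcp_rot: [[-1.0, 0.0, -0.002], [0.0, 1.0, -0.001], [0.002, -0.001, -1.0]]
wrist_force: [-0.7, 0.1, -0.6]
width: 0.0426
grasp_force: 0.0
```

Request:
step_arm(
  deltas=[
    [80, 0, 0, -3, 0],
    [80, 0, 0, -1, 0],
    [80, -0.5, -2.5, 0, 0],
    [80, -0.7, -3.5, 0, 0],
    [80, -0.7, -3.5, 0, 0],
    [80, -0.7, -3.5, 0, 0],
    [80, -0.7, -3.5, 0, 0],
    [80, -0.6, -3, 0, 0],
    [80, -0.1, -0.8, 0, 0],
    [80, 0, 0, 0, 0],
  ],
)

```text
time: 9.37
eef_pos: [0.4719, -0.0126, 0.116]
tcp_rot: [[-1.0, 0.003, -0.0], [0.003, 1.0, -0.0], [0.0, -0.0, -1.0]]
wrist_force: [-0.5, 1.0, 0.3]
width: 0.0685
grasp_force: 0.0
```

Request:
step_arm(
  deltas=[
    [80, 0, 0, 2, 0],
    [80, 0, 0, 3, 0],
    [80, 0, 0, 1.5, 0],
    [80, 0, 0, 0.7, 0],
    [80, 0, 0, 0, 0],
    [60, 0, 0, 0, 0],
    [45, 0, 0, 0, 0],
    [35, 0, 0, 0, 0],
    [35, 0, 0, 0, 0],
    [35, 0, 0, 0, 0],
  ],
)

```text
time: 10.2
eef_pos: [0.4726, -0.0107, 0.0452]
tcp_rot: [[-1.0, 0.0, 0.002], [0.0, 1.0, 0.0], [-0.002, 0.0, -1.0]]
wrist_force: [-0.4, 2.2, 6.9]
width: 0.0387
grasp_force: 40.2
```

Request:
step_arm(
  deltas=[
    [35, 0, 0, -0.5, 0],
    [35, 0, 0, -1.5, 0],
    [35, 0, 0, -2.5, 0],
    [35, -1.2, -1.2, -0.5, 0],
    [35, -2.3, -2.3, 0, 0],
    [35, -2.6, -2.6, 0, 0],
    [35, -2.6, -2.6, 0, 0],
    [35, -2.6, -2.6, 0, 0],
    [35, -2.3, -2.3, 0, 0],
    [35, -1.2, -1.3, 0, 0],
  ],
)

```text
time: 11.03
eef_pos: [0.6213, -0.1625, 0.0943]
tcp_rot: [[-1.0, 0.002, 0.001], [0.002, 1.0, -0.001], [-0.001, -0.001, -1.0]]
wrist_force: [-0.9, -0.3, -1.4]
width: 0.039
grasp_force: 40.5
```

Request:
step_arm(
  deltas=[
    [35, 0, 0, 1, 0],
    [35, 0, 0, 2.5, 0],
    [35, 0, 0, 2.5, 0],
    [35, 0, 0, 1.5, 0],
    [35, 0, 0, 0.5, 0],
    [35, 0, 0, 0, 0],
    [35, 0, 0, 0.4, 0],
    [35, 0, 0, 0.3, 0],
    [35, 0, 0, 0, 0],
    [35, 0, 0, 0, 0],
  ],
)

```text
time: 11.87
eef_pos: [0.62, -0.16, 0.0075]
tcp_rot: [[-1.0, 0.0, 0.001], [0.0, 1.0, -0.0], [-0.001, -0.0, -1.0]]
wrist_force: [0.2, 0.5, -0.1]
width: 0.0392
grasp_force: 40.5
```

Request:
step_arm(
  deltas=[
    [35, 0, 0, 0.15, 0],
    [35, 0, 0, 0.1, 0],
    [35, 0, 0, 0, 0],
    [48, 0, 0, 0, 0],
    [60, 0, 0, 0, 0],
    [80, 0, 0, 0, 0],
    [80, 0, 0, 0, 0],
    [80, 0, 0, -1, 0],
    [80, 0, 0, -3, 0],
    [80, 0, 0, -3, 0],
  ],
)

```text
time: 12.7
eef_pos: [0.6191, -0.1597, 0.0748]
tcp_rot: [[-1.0, 0.0, -0.002], [0.0, 1.0, 0.001], [0.002, 0.001, -1.0]]
wrist_force: [0.3, 0.4, -0.2]
width: 0.0683
grasp_force: 0.0
```

Request:
step_arm(
  deltas=[
    [70, 0, 0, -3, 0],
    [70, 0, 0, -1, 0],
    [70, 1.5, -0.4, 0, 0],
    [70, 2.9, -0.7, 0, 0],
    [70, 3.2, -0.8, 0, 0],
    [70, 3.2, -0.8, 0, 0],
    [70, 3.2, -0.8, 0, 0],
    [70, 2.7, -0.6, 0, 0],
    [70, 1.2, -0.3, 0, 0],
    [70, 0, 0, 0, 0],
  ],
)

```text
time: 13.53
eef_pos: [0.439, -0.2044, 0.115]
tcp_rot: [[-1.0, 0.002, 0.0], [0.002, 1.0, -0.0], [-0.0, -0.0, -1.0]]
wrist_force: [-0.1, -0.6, 1.3]
width: 0.0597
grasp_force: 0.0
```

Request:
step_arm(
  deltas=[
    [70, 0, 0, 2, 0],
    [70, 0, 0, 3, 0],
    [70, 0, 0, 1.5, 0],
    [70, 0, 0, 0.5, 0],
    [70, 0, 0, 0, 0],
    [50, 0, 0, 0, 0],
    [35, 0, 0, 0, 0],
    [22, 0, 0, 0, 0],
    [22, 0, 0, 0, 0],
    [22, 0, 0, 0, 0],
  ],
)

```text
time: 14.37
eef_pos: [0.4415, -0.2042, 0.0456]
tcp_rot: [[-1.0, 0.0, 0.002], [0.0, 1.0, -0.001], [-0.002, -0.001, -1.0]]
wrist_force: [0.4, 0.8, 5.7]
width: 0.0291
grasp_force: 39.3
```

Request:
step_arm(
  deltas=[
    [22, 0, 0, -0.5, 0],
    [22, 0, 0, -1.5, 0],
    [22, 0, 0, -2.5, 0],
    [22, -0.6, -1.6, -0.5, 0],
    [22, -1.1, -3.3, 0, 0],
    [22, -1.2, -3.6, 0, 0],
    [22, -1.2, -3.6, 0, 0],
    [22, -1.2, -3.6, 0, 0],
    [22, -1.1, -3.3, 0, 0],
    [22, -0.6, -1.8, 0, 0],
  ],
)

```text
time: 15.2
eef_pos: [0.5109, -0.4152, 0.0949]
tcp_rot: [[-1.0, 0.002, 0.001], [0.002, 1.0, -0.001], [-0.001, -0.001, -1.0]]
wrist_force: [-0.9, 1.1, -0.5]
width: 0.0294
grasp_force: 39.7
```

Request:
step_arm(
  deltas=[
    [22, 0, 0, 1, 0],
    [22, 0, 0, 2.5, 0],
    [22, 0, 0, 2.5, 0],
    [22, 0, 0, 1.5, 0],
    [22, 0, 0, 0.5, 0],
    [22, 0, 0, 0, 0],
    [22, 0, 0, 0.4, 0],
    [22, 0, 0, 0.3, 0],
    [22, 0, 0, 0, 0],
    [22, 0, 0, 0, 0],
  ],
)

```text
time: 16.03
eef_pos: [0.5108, -0.4121, 0.008]
tcp_rot: [[-1.0, 0.0, 0.001], [0.0, 1.0, -0.001], [-0.001, -0.001, -1.0]]
wrist_force: [0.5, -0.6, -0.8]
width: 0.0293
grasp_force: 39.7
```

Request:
step_arm(
  deltas=[
    [22, 0, 0, 0.15, 0],
    [22, 0, 0, 0.1, 0],
    [22, 0, 0, 0, 0],
    [36, 0, 0, 0, 0],
    [50, 0, 0, 0, 0],
    [65, 0, 0, 0, 0],
    [65, 0, 0, 0, 0],
    [65, 0, 0, -1, 0],
    [65, 0, 0, -3, 0],
    [65, 0, 0, -3, 0],
  ],
)

```text
time: 16.87
eef_pos: [0.5101, -0.4114, 0.0753]
tcp_rot: [[-1.0, 0.0, -0.002], [0.0, 1.0, 0.002], [0.002, 0.002, -1.0]]
wrist_force: [-0.2, -0.1, 0.6]
width: 0.0552
grasp_force: 0.0
```

Request:
step_arm(
  deltas=[
    [100, 0, 0, -1, 0],
    [100, 0.5, 1.6, 0, 0],
    [100, 1.1, 3.2, 0, 0],
    [100, 1.2, 3.5, 0, 0],
    [100, 1.2, 3.5, 0, 0],
    [100, 1.2, 3.5, 0, 0],
    [100, 1.1, 3.2, 0, 0],
    [100, 0.9, 2.4, 0, 0],
    [100, 0, 0, 0, 0],
    [100, 0, 0, 0, 0],
  ],
)

```text
time: 17.7
eef_pos: [0.4389, -0.2023, 0.0857]
tcp_rot: [[-1.0, -0.001, 0.001], [-0.001, 1.0, -0.001], [-0.001, -0.001, -1.0]]
wrist_force: [-0.2, -1.2, -0.1]
width: 0.0853
grasp_force: 0.0
```

Run:
```python
from h import *
p,d=snapshot("scene");s=state();print(s["eef_pos"],s["width"])
save('s3',p);c=calibration("scene")
for n,u0,u1,v0,v1 in(("64",200,238,175,222),("52",272,305,185,235)):
    q=np.array([w(c,u,v,d[v,u]) for v in range(v0,v1) for u in range(u0,u1)]);q=q[(q[:,2]>.047)&(q[:,2]<.055)]
    print(n,len(q),q.min(0).round(3),q.max(0).round(3),((q.min(0)+q.max(0))/2).round(4))
```

```text
[ 0.43919938 -0.20307955  0.08561149] 0.08530883827462556
64 312 [ 0.408 -0.232  0.047] [ 0.471 -0.171  0.054] [ 0.4397 -0.2013  0.0507]
52 234 [ 0.445 -0.033  0.047] [0.498 0.016 0.055] [ 0.4714 -0.0083  0.0509]
```

View pics/s3.png

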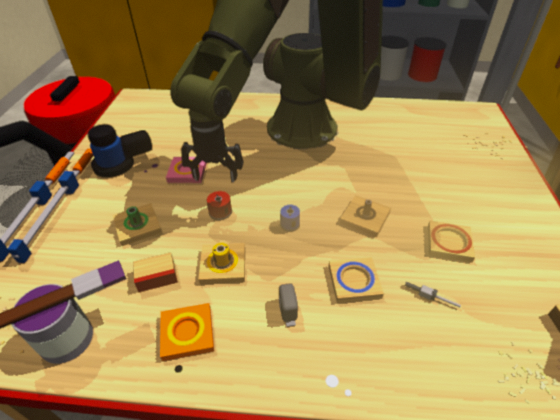

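Green (130,216), yellow (221,256) and black (367,208) look seated. Red (219,205) and blue (290,217) still stand in place. Next I grasp red.

Request:
step_arm(
  deltas=[
    [100, 0, 0, 2, 0],
    [100, 0, 0, 3, 0],
    [100, 0, 0, 2.5, 0],
    [100, 0, 0, 1.3, 0],
    [100, 0, 0, 0.5, 0],
    [100, 0, 0, 0, 0],
    [85, 0, 0, 0, 0],
    [75, 0, 0, 0, 0],
    [65, 0, 0, 0, 0],
    [65, 0, 0, 0, 0],
  ],
  newtons=60,
)

```text
time: 18.58
eef_pos: [0.4395, -0.2035, -0.0067]
tcp_rot: [[-1.0, 0.001, 0.002], [0.001, 1.0, -0.001], [-0.002, -0.001, -1.0]]
wrist_force: [-0.7, -0.7, 5.4]
width: 0.0631
grasp_force: 65.4
```

Request:
step_arm(
  deltas=[
    [65, 0, 0, -0.5, 0],
    [65, 0, 0, -2, 0],
    [65, 0, 0, -3, 0],
    [65, 0, 0, -3, 0],
    [65, 0, 0, -2, 0],
    [65, 0, 2, 0, 0],
    [65, 0, 3.5, 0, 0],
    [65, 0, 3.8, 0, 0],
    [65, 0, 3.8, 0, 0],
    [65, 0, 3.8, 0, 0],
  ],
)

```text
time: 19.42
eef_pos: [0.4385, -0.0324, 0.0978]
tcp_rot: [[-1.0, 0.001, 0.001], [0.001, 1.0, -0.0], [-0.001, -0.0, -1.0]]
wrist_force: [0.6, -0.2, -3.4]
width: 0.063
grasp_force: 67.0
```

Request:
step_arm(
  deltas=[
    [65, -0.7, 3.8, 0, 0],
    [65, -0.7, 3.8, 0, 0],
    [65, -0.7, 3.8, 0, 0],
    [65, -0.7, 3.8, 0, 0],
    [65, -0.7, 3.8, 0, 0],
    [65, -0.7, 3.8, 0, 0],
    [65, -0.7, 3.8, 0, 0],
    [65, -0.7, 3.8, 0, 0],
    [65, -0.7, 3.8, 0, 0],
    [65, -0.5, 3.5, 0, 0],
  ],
)

```text
time: 20.25
eef_pos: [0.507, 0.3454, 0.0977]
tcp_rot: [[-1.0, -0.0, 0.001], [-0.0, 1.0, 0.0], [-0.001, 0.0, -1.0]]
wrist_force: [-0.0, -0.6, -2.1]
width: 0.0626
grasp_force: 67.0
```

Request:
step_arm(
  deltas=[
    [65, 0, 3.2, 0, 0],
    [65, 0, 2.5, 0, 0],
    [65, 0, 0, 0, 0],
    [65, 0, 0, 2, 0],
    [65, 0, 0, 2, 0],
    [65, 0, 0, 2, 0],
    [65, 0, 0, 0.5, 0],
    [65, 0, 0, 0, 0],
    [65, 0, 0, 0, 0],
    [65, 0, 0, 0, 0],
  ],
)

```text
time: 21.08
eef_pos: [0.5077, 0.4004, 0.0337]
tcp_rot: [[-1.0, 0.001, 0.002], [0.001, 1.0, 0.001], [-0.002, 0.001, -1.0]]
wrist_force: [-0.4, 0.3, -3.0]
width: 0.0627
grasp_force: 67.2
```

Request:
step_arm(
  deltas=[
    [65, 0, 0, 1, 0],
    [65, 0, 0, 1, 0],
    [65, 0, 0, 0.5, 0],
    [65, 0, 0, 0.2, 0],
    [65, 0, 0, 0.2, 0],
    [65, 0, 0, 0, 0],
    [65, 0, 0, 0, 0],
    [65, 0, 0, 0, 0],
    [65, 0, 0, 0, 0],
    [65, 0, 0, 0, 0],
  ],
)

```text
time: 21.92
eef_pos: [0.5071, 0.4002, 0.0034]
tcp_rot: [[-1.0, 0.0, 0.0], [0.0, 1.0, 0.0], [-0.0, 0.0, -1.0]]
wrist_force: [-4.0, -1.9, 4.9]
width: 0.0631
grasp_force: 67.7
```

Request:
step_arm(
  deltas=[
    [75, 0, 0, 0, 0],
    [85, 0, 0, 0, 0],
    [100, 0, 0, 0, 0],
    [100, 0, 0, 0, 0],
    [100, 0, 0, 0, 0],
    [100, 0, 0, -1, 0],
    [100, 0, 0, -2, 0],
    [100, 0, 0, -3, 0],
    [100, 0, 0, -3, 0],
    [100, 0, 0, -1, 0],
  ],
)

```text
time: 22.75
eef_pos: [0.5083, 0.4011, 0.1085]
tcp_rot: [[-1.0, 0.0, 0.005], [0.0, 1.0, 0.004], [-0.005, 0.004, -1.0]]
wrist_force: [0.7, 0.4, 0.7]
width: 0.0856
grasp_force: 0.0
```

Request:
step_arm(
  deltas=[
    [100, 0.4, -2, 0, 0],
    [100, 0.4, -3.9, 0, 0],
    [100, 0.4, -3.9, 0, 0],
    [100, 0.4, -3.9, 0, 0],
    [100, 0.4, -3.9, 0, 0],
    [100, 0.4, -3.9, 0, 0],
    [100, 0.4, -3.9, 0, 0],
    [100, 0.4, -3.9, 0, 0],
    [100, 0.4, -3.9, 0, 0],
    [100, 0, -3.9, 0, 0],
  ],
)

```text
time: 23.58
eef_pos: [0.47, 0.0275, 0.1035]
tcp_rot: [[-1.0, 0.0, 0.001], [0.0, 1.0, 0.0], [-0.001, 0.0, -1.0]]
wrist_force: [1.3, 0.1, 0.3]
width: 0.0853
grasp_force: 0.0
```

Request:
step_arm(
  deltas=[
    [100, 0, -2.5, 0, 0],
    [100, 0, -1.3, 0, 0],
    [100, 0, 0, 0, 0],
    [100, 0, 0, 2, 0],
    [100, 0, 0, 2, 0],
    [100, 0, 0, 0, 0],
    [100, 0, 0, 0, 0],
    [100, 0, 0, 0, 0],
    [100, 0, 0, 0, 0],
    [100, 0, 0, 0, 0],
  ],
)

```text
time: 24.42
eef_pos: [0.4713, -0.0087, 0.0639]
tcp_rot: [[-1.0, 0.0, 0.002], [0.0, 1.0, -0.0], [-0.002, -0.0, -1.0]]
wrist_force: [0.6, 0.1, 0.1]
width: 0.0853
grasp_force: 0.0
```

Down 7.1 cm to −0.007, then close.

Request:
step_arm(
  deltas=[
    [100, 0, 0, 2, 0],
    [100, 0, 0, 2.5, 0],
    [100, 0, 0, 1.6, 0],
    [100, 0, 0, 0.8, 0],
    [90, 0, 0, 0.2, 0],
    [75, 0, 0, 0, 0],
    [60, 0, 0, 0, 0],
    [50, 0, 0, 0, 0],
    [50, 0, 0, 0, 0],
    [50, 0, 0, 0, 0],
  ],
)

```text
time: 25.25
eef_pos: [0.4716, -0.009, -0.0068]
tcp_rot: [[-1.0, 0.0, 0.002], [0.0, 1.0, -0.0], [-0.002, -0.0, -1.0]]
wrist_force: [-1.5, -0.0, 6.5]
width: 0.0512
grasp_force: 62.3
```

Request:
step_arm(
  deltas=[
    [50, 0, 0, -0.5, 0],
    [50, 0, 0, -2, 0],
    [50, 0, 0, -3, 0],
    [50, 0, 0, -3, 0],
    [50, -1, 0, -1.5, 0],
    [50, -2.2, 2.2, 0, 0],
    [50, -2.6, 2.6, 0, 0],
    [50, -2.6, 2.6, 0, 0],
    [50, -2.6, 2.6, 0, 0],
    [50, -2.6, 2.6, 0, 0],
  ],
)

```text
time: 26.08
eef_pos: [0.6078, 0.1185, 0.0926]
tcp_rot: [[-1.0, 0.0, 0.0], [0.0, 1.0, 0.0], [-0.0, 0.0, -1.0]]
wrist_force: [0.0, -0.8, -1.2]
width: 0.0508
grasp_force: 63.1
```

Request:
step_arm(
  deltas=[
    [50, -2.2, 2.3, 0, 0],
    [50, -1.4, 1.3, 0, 0],
    [50, 0, 0, 0, 0],
    [50, 0, 0, 2, 0],
    [50, 0, 0, 2, 0],
    [50, 0, 0, 2, 0],
    [50, 0, 0, 0.5, 0],
    [50, 0, 0, 0, 0],
    [50, 0, 0, 0, 0],
    [50, 0, 0, 0, 0],
  ],
)

```text
time: 26.92
eef_pos: [0.6436, 0.153, 0.0287]
tcp_rot: [[-1.0, 0.001, 0.002], [0.001, 1.0, 0.0], [-0.002, 0.0, -1.0]]
wrist_force: [0.3, -0.0, -1.6]
width: 0.0509
grasp_force: 63.1
```

Down 2.5 cm to +0.003.

Request:
step_arm(
  deltas=[
    [50, 0, 0, 1, 0],
    [50, 0, 0, 0.8, 0],
    [50, 0, 0, 0.4, 0],
    [50, 0, 0, 0.2, 0],
    [50, 0, 0, 0.1, 0],
    [50, 0, 0, 0, 0],
    [50, 0, 0, 0, 0],
    [50, 0, 0, 0, 0],
    [50, 0, 0, 0, 0],
    [50, 0, 0, 0, 0],
  ],
)

```text
time: 27.75
eef_pos: [0.643, 0.153, 0.0032]
tcp_rot: [[-1.0, 0.0, 0.0], [0.0, 1.0, 0.0], [-0.0, 0.0, -1.0]]
wrist_force: [-9.7, -1.8, 13.4]
width: 0.0509
grasp_force: 64.5
```

Request:
step_arm(
  deltas=[
    [60, 0, 0, 0, 0],
    [75, 0, 0, 0, 0],
    [95, 0, 0, 0, 0],
    [95, 0, 0, 0, 0],
    [95, 0, 0, 0, 0],
    [95, 0, 0, -1, 0],
    [95, 0, 0, -3, 0],
    [95, 0, 0, -4, 0],
    [95, 0, 0, -4, 0],
    [95, 0, 0, -4, 0],
  ],
)

```text
time: 28.58
eef_pos: [0.6426, 0.153, 0.1645]
tcp_rot: [[-1.0, 0.0, 0.0], [0.0, 1.0, 0.0], [-0.0, 0.0, -1.0]]
wrist_force: [0.6, 0.4, 0.1]
width: 0.0813
grasp_force: 0.0
```

Request:
step_arm(
  deltas=[
    [95, 2, 0, -1, 0],
    [95, 4, 0, 0, 0],
    [95, 4, 0, 0, 0],
    [95, 4, 0, 0, 0],
    [95, 4, 0, 0, 0],
    [95, 4, 0, 0, 0],
    [95, 2, 0, 0, 0],
    [95, 0, 0, 0, 0],
    [95, 0, 0, 0, 0],
    [95, 0, 0, 0, 0],
  ],
)

```text
time: 29.42
eef_pos: [0.4037, 0.1532, 0.1726]
tcp_rot: [[-1.0, 0.0, 0.001], [0.0, 1.0, 0.0], [-0.001, 0.0, -1.0]]
wrist_force: [-0.5, -0.2, -0.9]
width: 0.0813
grasp_force: 0.0
```

Run:
```python
from h import *
c=calibration("top");p,d=snapshot("top");save('t1',p)
s,ds=snapshot("scene");cs=calibration("scene");save('s4',cv2.resize(s[150:330,80:500],None,fx=1.9,fy=1.9))
H={"64":(.507,.4,32),"52":(.644,.153,26),"19":(.432,.192,9.5),"40":(.62,-.16,20),"30":(.51,-.412,15)}
def cloud(c,d): return np.array([w(c,u,v,d[v,u]) for v in range(110,330) for u in range(80,480) if d[v,u]>0])
for nm,q in(("top",cloud(c,d)),("scene",cloud(cs,ds))):
  for n,(x,y,r) in H.items():
    m=(np.hypot(q[:,0]-x,q[:,1]-y)<.045)&(q[:,2]>.055)&(q[:,2]<.08);k=q[m]
    if len(k): print(nm,n,len(k),'err mm',(((k.min(0)+k.max(0))/2)[:2]*1000-[x*1000,y*1000]).round(1),'z',np.median(k[:,2]).round(4))
    else: print(nm,n,'none')
print(state()["eef_pos"])
```

```text
top 64 349 err mm [-0.6 -0.4] z 0.0601
top 52 229 err mm [ 0.2 -0.1] z 0.0597
top 19 none
top 40 139 err mm [-1.7 -0.1] z 0.0594
top 30 78 err mm [-0.8  0.4] z 0.0596
scene 64 407 err mm [ 1.4 -0.6] z 0.0608
scene 52 363 err mm [0.2 1. ] z 0.0607
scene 19 37 err mm [0.4 1. ] z 0.0605
scene 40 194 err mm [-0.9  1.3] z 0.0608
scene 30 93 err mm [0.3 3.1] z 0.0605
[0.40371715 0.15308958 0.17198098]
```

View pics/s4.png

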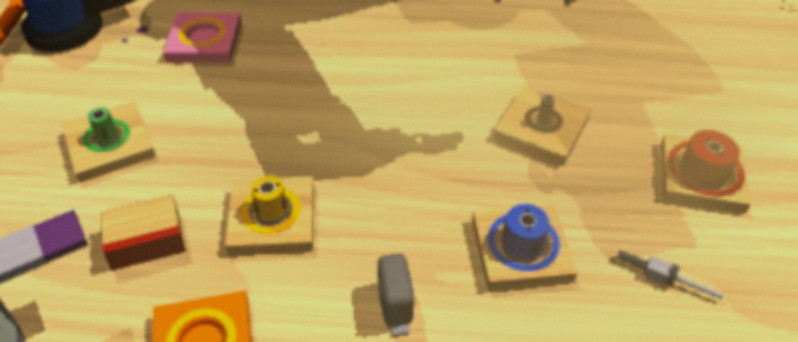

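All five saws stand in their own holders with tops at about 60 mm: green (103,125), yellow (268,200), black (545,110), blue (525,230) and red (712,155). The gripper is clear, so I'm handing in.

```bash
python3 -c "
from rig import *
print(job_done())"
```

```text
the job is handed in; nothing more can be done
None
```

I handed the job in at about 29 s: all five saws stand upright in their own holders, within about 3 mm of centre and with tops at 60 mm (fully home), and the tape measure, arbor and offcut look undisturbed in the last picture; no verdict came back.

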